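Put the hand stamps away in their tray

TASK

Put the three wooden hand stamps away in the wooden tray: each stands upright on its rubber sole, flat on the floor of the dish that has the same shape as its plate (round, square or oblong). The skittle and the ring-toss post only look like stamps: leave them standing where they are, and do not disturb the pencil cup or the stapler.

Things in the scene. Friction and masses are not known exactly. Their poses are not given: they have to be found in the camera images.
- stamp_round_center (a point): Hand stamp with a ROUND plate 56 mm in diameter, pale wood, black rubber sole. Height 66 mm: sole and plate 20 mm, thin neck, then an upright round knob 28 mm in diameter from 36 to 66 mm above the underside, centred on the plate. Loose, upright, under 130 g. The point is on the axis, 33 mm above the underside; z up.
- stamp_square_center (a point): Hand stamp with a SQUARE plate 50 x 50 mm, pale wood, black rubber sole. Height 66 mm: sole and plate 20 mm, thin neck, then an upright round knob 28 mm in diameter from 36 to 66 mm above the underside, centred on the plate. Loose, upright, under 130 g. The point is on the axis, 33 mm above the underside; z up; x and y run along the plate's sides.
- stamp_oblong_center (a point): Hand stamp with an OBLONG plate 84 mm (its x) by 38 mm (its y), pale wood, black rubber sole. Height 66 mm: sole and plate 20 mm, thin neck, then an upright round knob 28 mm in diameter from 36 to 66 mm above the underside, centred on the plate. Loose, upright, under 130 g. The point is on the axis, 33 mm above the underside; z up.
- skittle_center (a point): Toy skittle of the same pale wood, not a stamp: a round belly 34 mm in diameter narrowing to a waist and a small 22 mm head, 71 mm tall, no plate and no rubber sole. Loose, upright. The point is on its axis, 35 mm above the underside.
- ring_post_center (a point): Ring-toss post of the same pale wood, not a stamp: a thin square foot 42 x 42 x 12 mm with a plain thin dowel 12 mm in diameter, no knob and no rubber sole, 68 mm tall. Loose, upright. The point is on its axis, 34 mm above the underside.
- dish_round: Round white plastic dish, fixed with the two others in a row, in any order, in a brown wooden tray (132 x 300 mm, walls 20 mm high) and turned with it. Walls 4 mm thick, 20 mm high. Origin: centre of its underside, 6 mm above the desk; inner floor 10 mm, rim 26 mm above the desk; z up. Inside diameter 76 mm.
- dish_square: Square white plastic dish, fixed with the two others in a row, in any order, in a brown wooden tray (132 x 300 mm, walls 20 mm high) and turned with it. Walls 4 mm thick, 20 mm high. Origin: centre of its underside, 6 mm above the desk; inner floor 10 mm, rim 26 mm above the desk; z up. Inside 72 x 72 mm, sides along its x and y.
- dish_oblong: Oblong white plastic dish, fixed with the two others in a row, in any order, in a brown wooden tray (132 x 300 mm, walls 20 mm high) and turned with it. Walls 4 mm thick, 20 mm high. Origin: centre of its underside, 6 mm above the desk; inner floor 10 mm, rim 26 mm above the desk; z up. Inside 104 mm (its x) by 58 mm (its y), so the oblong stamp fits only lengthways along the dish.
- pencil_cup: White ceramic pencil cup, 76 mm wide, 95 mm tall, with pencils standing up to about 155 mm above the desk; a bystander at the right of the work (-y). Origin: centre of its underside.
- stapler: Purple plastic stapler, 125 (its x) x 34 x 50 mm, lying at the left of the work (+y); a bystander. Origin: centre of its underside.

How it is judged:
At the end, for the whole second after the job is handed in: Each stamp is upright (0.08 rad) on the floor of the dish of its own shape, centre within 16 mm of the dish's centre, at most 3 mm above seated height, released, at rest; skittle and ring-toss post upright (0.1 rad) within 20 mm of their start, pencil cup and stapler within 30 mm (horizontal distance between stamp_round_center and dish_round below 0.016 m and z of stamp_round_center in the frame of dish_round below 0.041 m and angle between each of stamp_round_center, stamp_square_center, stamp_oblong_center's own z axis and vertical below 0.08 rad and linear speed of each of stamp_round, stamp_square, stamp_oblong below 0.02 m/s and angular speed of each of stamp_round, stamp_square, stamp_oblong below 0.2 rad/s and contact force between each of stamp_round, stamp_square, stamp_oblong and the fingers below 0.1 N and horizontal distance between stamp_square_center and dish_square below 0.016 m and z of stamp_square_center in the frame of dish_square below 0.041 m and horizontal distance between stamp_oblong_center and dish_oblong below 0.016 m and z of stamp_oblong_center in the frame of dish_oblong below 0.041 m and distance of each of skittle_center, ring_post_center from where it was at the start of the episode below 0.02 m and angle between each of skittle_center, ring_post_center's own z axis and vertical below 0.1 rad and distance of each of pencil_cup, stapler from where it was at the start of the episode below 0.03 m); the robot touches nothing.
It fails at once if a look-alike is moved by more than 20 mm or lifted (distance of any of skittle_center, ring_post_center from where it was at the start of the episode above 0.02 m).
It fails at once if the pencil cup or the stapler is pushed by more than 30 mm (distance of any of pencil_cup, stapler from where it was at the start of the episode above 0.03 m).
It also fails if it takes over 88 s, if anything falls off the work surface, if the arm or the gripper's body presses on something with over 40 N, if the wrist force passes 120 N, or if a joint passes its speed limit or range.

ROBOT

A 7-joint arm with a two-finger parallel gripper is mounted at the origin on the work surface. World frame = base frame: x ahead of the robot, y to its left, z up, the work surface at z = 0. Lengths are in m, angles in rad, forces in N, time in s.
With the tool pointing down it reaches from about 0.4 to 0.925 m from the base axis. Payload 5.6 kg.
Tool frame: the origin (TCP) lies on the mounting face of the last link; the fingertips stand 173 mm ahead of it and the grasp point (between the pads) lies 155 mm ahead of it; z points along the fingers, y is the line along which they close (so a half turn about z gives the same grasp; the last joint's range is limited). The gripper opens to 85 mm and grips with 20 to 120 N. Pads are 22 mm wide; open, the fingers measure 114 mm over their backs; the gripper's body (76 mm by 85 mm) begins 54 mm behind the grasp point. The pads swing forward as they close: fully open they stand 13 mm farther back than shut.
Start: joints at [1.277, 0.468, -0.012, 1.603, 0.006, 1.071, -0.056], TCP at [0.161, -0.63, 0.405] pointing down, gripper open.
Joint ranges: [-2.53, 2.53], [-0.31, 2.02], [-1.57, 1.55], [0.28, 2.44], [-1.29, 4.43], [0.15, 1.84], [-2.92, 2.92]. Speed limits (rad/s): [2.57, 2.57, 3.14, 3.14, 3.14, 3.14, 3.14].

INTERFACE

Orientations are given as a unit quaternion [x, y, z, w].
In Python, from cell import sense, cams, hand_in gives the robot as it stands.
- The arm moves only by the tool send_rows, never from a script. Its argument "commands" is a list of rows, each an object with "dp": the shift along the world's x, y, z in mm, a list of three; "roll": the turn about the world's z in rad. In form: [{"dp": [x, y, z], "roll": roll}, ...]. A call has 1 to 12 rows; each row is the pose to reach, as a shift and turn from the pose commanded when the call began; what a row does not reach only later rows make up. A row lasts 1/12 s, in which the tool goes at most 41.7 mm and 7.16 degrees, less where a joint would pass 70% of its speed; a pose out of reach is approached as far as the arm can. A call with a gripper value outside its range is refused whole. "jaw" is the opening, from 0 (shut) to 1 (fully open), set as the call begins (left out, the last holds). The fingers move at their own pace and stop on an object; the grip force is fixed at half the most. Time passes only in rows, so rows that repeat a pose let the fingers close. It gives the time, the measured TCP pose, the force, the opening and the grip force at its end, in the units of the state.
- sense(): the state, without advancing time (a new reading comes with each control period).
- cams.grab_frame(name): name is "scene" or "side" or "wrist"; returns a dict with "color" (384x512x3 uint8, red, green, blue), "z_map" (384x512 float32, m along the optical axis (not along the pixel's ray), 0 where there is no reading), "camera_matrix" (3x3 intrinsics, pixels), "xyz" and "orientation" of the camera in the world. Camera axes: x right, y down, z forward; pixel columns grow to the right and rows downward; lengths in m; the calibration is good to about 2 mm. A picture is of the moment at which its call begins.
- hand_in(): hands the job in; it is judged then, once.
The state is a dict: "time_s": time; "joint_positions": joint angles; "dq": joint speeds; "joint_efforts": joint torques, N m; "position": TCP position; "orientation": TCP orientation; "wrist_force": force on the tool from outside, world axes, zero at the start; "moment": the same for the moment, N m; "grip_width": finger opening in m; "grip_force": force on a finger pad.
Only numpy, scipy, OpenCV 4.12 (cv2) and the standard library are available. Lean on these libraries where they do the work, as an engineer would, in place of code of your own. Each camera call takes 0.05 s, during which the arm holds its last target. There are 200 camera calls.

## Working session

There is one attempt and no reset: what is moved stays moved. The work goes in short steps, Python scripts to look and compute and a tool call to move; the robot and the scene stay as the last step left them, time stands still between calls to the robot, and variables do not carry over. Pictures are saved under pics/ and viewed, at most 14 in all, crops included, and the job is handed in when it is done.

Besides the shell and the picture viewer there is one more tool, called as a command line: name --argument value ..., lists and objects as JSON in quotes. send_rows: Moves the arm, as the interface text tells. Its arguments: {"type":"object","properties":{"commands":{"type":"array"},"jaw":{"type":"number"}},"required":["commands"]}

```bash
mkdir -p pics
cat > h.py <<'E'
import numpy as np, cv2
from scipy.spatial.transform import Rotation as R
from cell import sense, cams, hand_in
def grab(n, tag):
    f=cams.grab_frame(n); np.savez(f'{n}_{tag}.npz',**{k:np.array(v) for k,v in f.items()})
    return f
def world(f):
    K=f['camera_matrix'];z=f['z_map'];v,u=np.mgrid[:z.shape[0],:z.shape[1]]
    P=np.stack([(u-K[0,2])/K[0,0]*z,(v-K[1,2])/K[1,1]*z,z],-1)
    return P@R.from_quat(f['orientation']).as_matrix().T+f['xyz']
def save(f,name,crop=None,s=1):
    im=f['color'][:,:,::-1]
    if crop: a,b,c,d=crop; im=im[b:d,a:c]
    cv2.imwrite(f'pics/{name}.png',cv2.resize(im,None,fx=s,fy=s,interpolation=cv2.INTER_CUBIC))
E
python3 - <<'E'
from h import *
for n in('scene','side'):
    f=grab(n,0); save(f,n+'0',s=1.5); print(n,f['xyz'],R.from_quat(f['orientation']).as_matrix()[:,2])
s=sense();print(s['time_s'],s['position'],s['orientation'],s['grip_width'])
E
```

```text
scene [1.36100346 0.97800298 0.83626298] [-0.54305392 -0.65604064 -0.52412127]
side [0.40055056 0.95262033 0.7623185 ] [ 0.14033891 -0.80248118 -0.57993875]
0.1 [ 0.16121567 -0.62946048  0.40383671] [ 9.92150107e-01  1.25050139e-01 -1.58614400e-04 -7.75878489e-04] 0.0855296429613193
```

View pics/scene0.png

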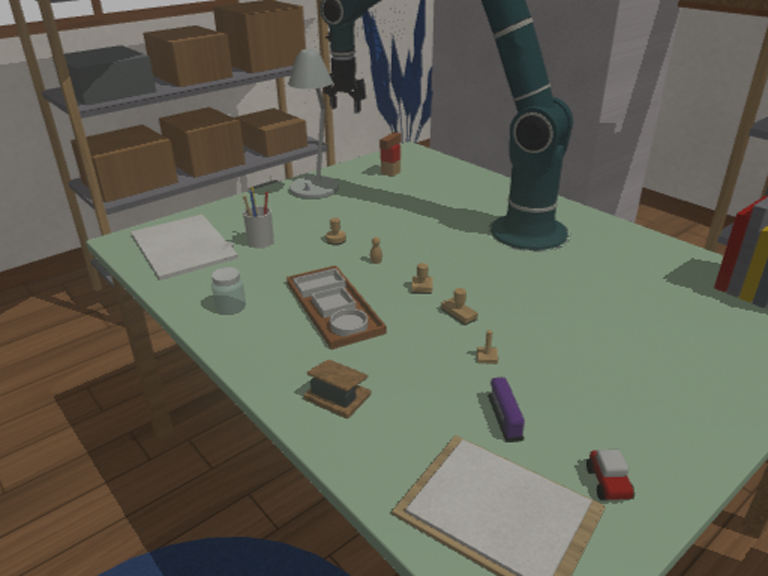

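View pics/side0.png

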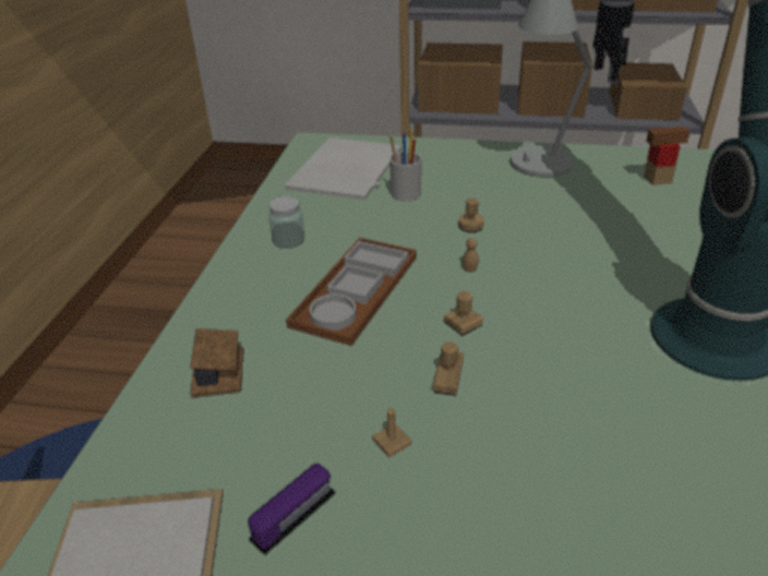

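The scene view (at 1.5x) shows the round stamp at (335,230), skittle (376,250), square stamp (422,278), oblong stamp (459,305) and ring post (487,347). The tray spans (287–385, 267–346), with the oblong dish farthest, the square one in the middle and the round one nearest.

Run:
```python
from h import *
pts={'scene':dict(round=(335,222),skit=(376,241),square=(422,268),oblong=(459,293),ring=(488,335),dO=(320,283),dS=(333,301),dR=(348,322),cup=(258,227),stap=(507,408)),
'side':dict(round=(472,205),skit=(471,243),square=(463,298),oblong=(449,350),ring=(391,413),dO=(376,259),dS=(357,284),dR=(332,312),stap=(290,500))}
for n in pts:
    f=dict(np.load(f'{n}_0.npz')); W=world(f)
    for k,(u,v) in pts[n].items():
        u,v=int(u/1.5),int(v/1.5); w=W[v-30:v+31,u-30:u+31].reshape(-1,3); c=W[v-2:v+3,u-2:u+3].reshape(-1,3)
        c=np.median(c,0); 
        near=w[(np.hypot(*(w-c)[:,:2].T)<.06)]
        top=near[near[:,2]>.045]; top=top[np.hypot(*(top-c)[:,:2].T)<.03]
        pl=near[(near[:,2]>.006)&(near[:,2]<.03)]
        print(n,k,c.round(3),'top',top.mean(0).round(3) if len(top) else '', len(top),((top.max(0)+top.min(0))/2).round(3)[:2] if len(top) else '','plate mid',((pl.max(0)+pl.min(0))/2)[:2].round(3) if len(pl) else '')
```

```text
scene round [ 0.446 -0.315  0.063] top [ 0.446 -0.318  0.059] 48 [ 0.444 -0.321] plate mid [ 0.438 -0.321]
scene skit [ 0.436 -0.157  0.066] top [ 0.436 -0.155  0.061] 34 [ 0.434 -0.156] plate mid [ 0.434 -0.137]
scene square [0.442 0.023 0.066] top [0.439 0.025 0.059] 60 [0.437 0.022] plate mid [0.44  0.019]
scene oblong [0.457 0.163 0.066] top [0.455 0.163 0.06 ] 69 [0.451 0.16 ] plate mid [0.453 0.159]
scene ring [0.522 0.308 0.06 ] top [0.523 0.309 0.059] 31 [0.521 0.308] plate mid [0.521 0.305]
scene dO [ 0.615 -0.158  0.011] top  0  plate mid [ 0.615 -0.155]
scene dS [ 0.638 -0.07   0.011] top  0  plate mid [ 0.638 -0.069]
scene dR [0.667 0.022 0.011] top  0  plate mid [0.666 0.023]
scene cup [ 0.624 -0.425  0.065] top [ 0.623 -0.43   0.077] 183 [ 0.62  -0.434] plate mid [ 0.628 -0.436]
scene stap [0.651 0.467 0.05 ] top [0.647 0.471 0.05 ] 165 [0.647 0.468] plate mid [0.648 0.461]
side round [ 0.441 -0.312  0.059] top [ 0.44  -0.316  0.057] 64 [ 0.44  -0.319] plate mid [ 0.44  -0.316]
side skit [ 0.432 -0.15   0.062] top [ 0.432 -0.151  0.059] 48 [ 0.432 -0.152] plate mid [ 0.432 -0.148]
side square [0.437 0.028 0.063] top [0.434 0.027 0.058] 105 [0.434 0.022] plate mid [0.434 0.031]
side oblong [0.449 0.167 0.063] top [0.448 0.165 0.059] 127 [0.448 0.159] plate mid [0.448 0.161]
side ring [0.519 0.311 0.065] top [0.518 0.311 0.058] 56 [0.519 0.309] plate mid [0.519 0.309]
side dO [ 0.625 -0.158  0.007] top  0  plate mid [ 0.626 -0.158]
side dS [ 0.645 -0.066  0.007] top  0  plate mid [ 0.65  -0.067]
side dR [0.675 0.027 0.007] top  0  plate mid [0.676 0.029]
side stap [0.626 0.459 0.048] top [0.631 0.457 0.047] 345 [0.629 0.458] plate mid [0.632 0.459]
```

```bash
cat >> h.py <<'E'
def rect(P):
    (cx,cy),(w,h),a=cv2.minAreaRect((P[:,:2]*1000).astype(np.float32)); 
    if w<h: w,h,a=h,w,a+90
    return f'c=({cx:.1f},{cy:.1f}) {w:.0f}x{h:.0f} long-side angle {((a+90)%180)-90:.1f} n={len(P)}'
def seg(W,col,c,r,z0,z1,white=False):
    m=(np.hypot(W[...,0]-c[0],W[...,1]-c[1])<r)&(W[...,2]>z0)&(W[...,2]<z1)
    hsv=cv2.cvtColor(col,cv2.COLOR_RGB2HSV)
    m&= (hsv[...,1]<50) if white else (hsv[...,0]<25)&(hsv[...,1]>60)
    n,l,st,_=cv2.connectedComponentsWithStats(m.astype(np.uint8)); 
    return W[l==1+st[1:,4].argmax()]
E
python3 - <<'E'
from h import *
for n in('scene','side'):
    f=dict(np.load(f'{n}_0.npz')); W=world(f); col=f['color']
    print(n,'tray',rect(seg(W,col,(.64,-.066),.2,.006,.05)))
    for k,c in dict(O=(.617,-.158),S=(.64,-.068),R=(.668,.024)).items():
        print('dish',k,rect(seg(W,col,c,.075,.0,.05,True)))
    for k,c in dict(sq=(.437,.023),ob=(.45,.163),rd=(.443,-.318)).items():
        print(k,rect(seg(W,col,c,.055,.006,.026)))
E
```

```text
scene tray c=(647.3,-56.8) 309x134 long-side angle 74.9 n=716
dish O c=(626.5,-138.5) 118x106 long-side angle -20.1 n=485
dish S c=(651.2,-72.4) 147x108 long-side angle 64.5 n=562
dish R c=(667.3,13.9) 127x81 long-side angle 74.6 n=479
sq c=(435.2,19.0) 60x44 long-side angle 47.4 n=119
ob c=(452.9,158.9) 86x39 long-side angle 88.5 n=196
rd c=(446.0,-318.3) 48x46 long-side angle -32.7 n=80
side tray c=(646.1,-56.5) 307x136 long-side angle 75.1 n=800
dish O c=(626.0,-143.5) 121x117 long-side angle -14.5 n=736
dish S c=(648.5,-71.0) 148x109 long-side angle 65.6 n=870
dish R c=(667.2,14.1) 129x89 long-side angle 76.5 n=778
sq c=(433.7,21.1) 54x53 long-side angle 46.0 n=245
ob c=(448.8,161.0) 85x38 long-side angle 87.3 n=305
rd c=(440.8,-315.6) 53x49 long-side angle -85.7 n=131
```

send_rows --commands '[{"dp": [282,311,-60],"roll": 0},{"dp": [282,311,-60],"roll": 0},{"dp": [282,311,-60],"roll": 0},{"dp": [282,311,-60],"roll": 0},{"dp": [282,311,-60],"roll": 0},{"dp": [282,311,-60],"roll": 0},{"dp": [282,311,-60],"roll": 0},{"dp": [282,311,-60],"roll": 0},{"dp": [282,311,-60],"roll": 0},{"dp": [282,311,-60],"roll": 0},{"dp": [282,311,-60],"roll": 0},{"dp": [282,311,-60],"roll": 0}]' --jaw 1

```text
time_s: 1.1
position: [0.4455, -0.3152, 0.3439]
orientation: [0.992, 0.129, -0.0, -0.001]
wrist_force: [0.2, -0.8, -0.9]
grip_width: 0.0856
grip_force: 0.0
```

Run:
```python
from h import *
f=grab('wrist',1); save(f,'w1',s=1.5); print(f['xyz'],R.from_quat(f['orientation']).as_matrix().round(2)); s=sense();print(s['position'],s['joint_positions'])
```

```text
[ 0.52151153 -0.29460408  0.31393977] [[ 0.25 -0.92 -0.29]
 [-0.97 -0.24 -0.08]
 [-0.    0.3  -0.95]]
[ 0.44388963 -0.3175834   0.34419209] [ 0.69184897  0.37605661 -0.16211175  1.90525681  0.07774694  0.86742256
 -0.82633552]
```

View pics/w1.png

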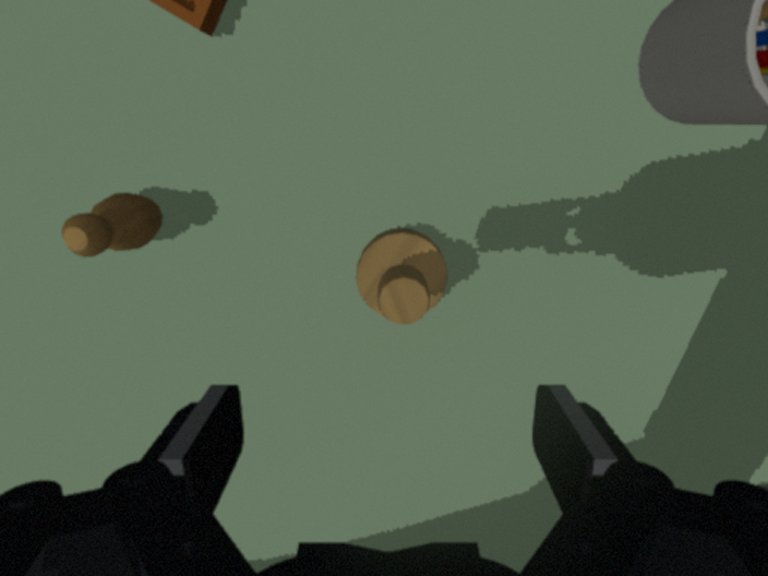

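The wrist view (1.5x) shows the round stamp's knob at (403,297), almost centred between the fingers. The skittle is at left (100,228) and the cup at the upper right.

```bash
cat >> h.py <<'E'
def knob(f,c):
    P=seg(world(f),f['color'],c,.04,.055,.08); return np.r_[(P.max(0)+P.min(0))[:2]/2,P[:,2].max()].round(4),len(P),np.ptp(P,0).round(3)
E
python3 - <<'E'
from h import *
f=dict(np.load('wrist_1.npz')); W=world(f); print(knob(f,(.443,-.318))); print(rect(seg(W,f['color'],(.443,-.318),.05,.012,.026)))
p=sense()['position'];print(p)
E
```

```text
(array([ 0.4437, -0.3234,  0.0684]), 982, array([0.027, 0.027, 0.013]))
c=(445.0,-322.4) 54x51 long-side angle -68.5 n=1717
[ 0.44388963 -0.3175834   0.34419209]
```

send_rows --commands '[{"dp": [1,-4,-40],"roll": 0},{"dp": [1,-4,-80],"roll": 0},{"dp": [1,-4,-110],"roll": 0},{"dp": [1,-4,-130],"roll": 0},{"dp": [1,-4,-137],"roll": 0},{"dp": [1,-4,-137],"roll": 0},{"dp": [1,-4,-137],"roll": 0}]'

```text
time_s: 1.73
position: [0.4439, -0.324, 0.2083]
orientation: [0.992, 0.124, 0.0, 0.0]
wrist_force: [-0.4, 0.9, 1.0]
grip_width: 0.0854
grip_force: 0.0
```

send_rows --commands '[{"dp": [0,0,0],"roll": 0},{"dp": [0,0,0],"roll": 0},{"dp": [0,0,0],"roll": 0},{"dp": [0,0,0],"roll": 0},{"dp": [0,0,0],"roll": 0},{"dp": [0,0,0],"roll": 0},{"dp": [0,0,0],"roll": 0},{"dp": [0,0,0],"roll": 0}]' --jaw 0

```text
time_s: 2.4
position: [0.4446, -0.3229, 0.2085]
orientation: [0.992, 0.125, 0.0, 0.0]
wrist_force: [-0.6, -0.9, 6.3]
grip_width: 0.0264
grip_force: 58.8
```

send_rows --commands '[{"dp": [0,0,40],"roll": 0},{"dp": [0,0,80],"roll": 0},{"dp": [20,30,100],"roll": 0},{"dp": [40,60,100],"roll": 0},{"dp": [60,95,100],"roll": 0},{"dp": [80,125,100],"roll": 0},{"dp": [100,155,100],"roll": 0},{"dp": [120,190,100],"roll": 0},{"dp": [140,220,100],"roll": 0},{"dp": [160,250,100],"roll": 0},{"dp": [180,280,100],"roll": 0},{"dp": [200,310,100],"roll": 0}]'

```text
time_s: 3.4
position: [0.6448, -0.011, 0.3073]
orientation: [0.992, 0.125, -0.0, 0.0]
wrist_force: [-0.1, -0.3, -0.0]
grip_width: 0.0267
grip_force: 59.5
```

send_rows --commands '[{"dp": [15,20,-20],"roll": 0},{"dp": [23,37,-40],"roll": 0},{"dp": [23,37,-40],"roll": 0},{"dp": [23,37,-40],"roll": 0}]'

```text
time_s: 3.73
position: [0.6666, 0.0259, 0.2656]
orientation: [0.992, 0.126, -0.002, -0.0]
wrist_force: [-0.7, -0.1, 0.6]
grip_width: 0.0266
grip_force: 59.5
```

Run:
```python
from h import *
f=grab('wrist',2); save(f,'w2',s=1.5); print(sense()['position'])
```

```text
[0.66688302 0.0241979  0.26685349]
```

View pics/w2.png

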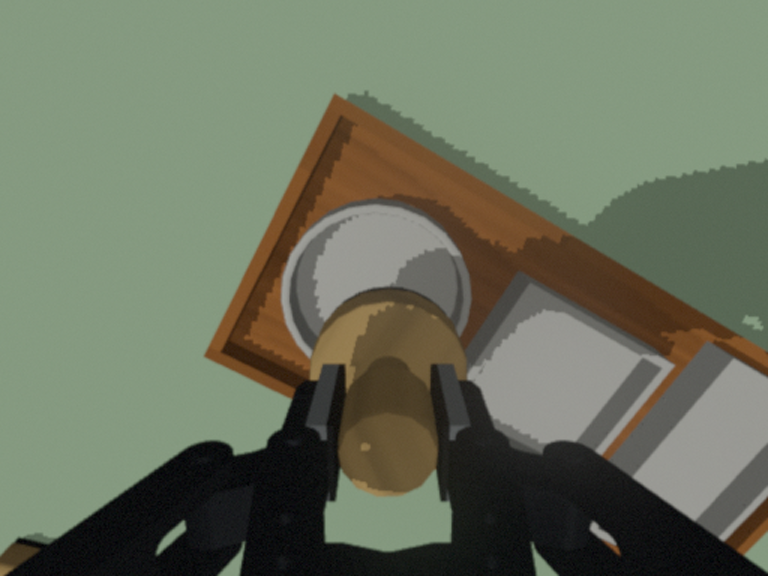

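Run:
```python
from h import *
from scipy.optimize import least_squares
f=dict(np.load('wrist_2.npz')); W=world(f); col=f['color']
def rays(pts,z):
    K=f['camera_matrix'];M=R.from_quat(f['orientation']).as_matrix();o=[]
    for u,v in pts:
        d=M@np.array([(u/1.5-K[0,2])/K[0,0],(v/1.5-K[1,2])/K[1,1],1]);o.append((f['xyz']+d*(z-f['xyz'][2])/d[2])[:2])
    return np.array(o)
P=rays([(282,290),(292,250),(330,213),(375,200),(430,214),(462,250),(471,290),(305,345)],.026)
r=least_squares(lambda c:np.hypot(P[:,0]-c[0],P[:,1]-c[1])-.042,[.667,.024]);print('round',r.x,r.fun.round(4))
# tray outer corners (top z=.02): far corner, near-left corner
print('tray corners',rays([(336,95),(206,354)],.020).round(4))
c=rays([(520,272),(676,365)],.026);print('sq corners',c.round(4))
print(knob(f,(.667,.024)))
hsv=cv2.cvtColor(col,cv2.COLOR_RGB2HSV)
m=(np.hypot(W[...,0]-.667,W[...,1]-.024)<.04)&(W[...,2]>.068)&(W[...,2]<.105);print(rect(W[m]))
```

```text
round [0.67451765 0.03303499] [-0.     -0.0001 -0.0005 -0.0002  0.0002 -0.0005 -0.0012 -0.0015]
tray corners [[0.7504 0.0696]
 [0.6247 0.1037]]
sq corners [[ 0.7005 -0.0237]
 [ 0.6765 -0.1074]]
(array([0.6731, 0.0265, 0.08  ]), 4370, array([0.038, 0.054, 0.017]))
c=(674.6,28.6) 55x34 long-side angle -73.6 n=5218
```

send_rows --commands '[{"dp": [6,8,0],"roll": 0},{"dp": [6,8,-20],"roll": 0},{"dp": [6,8,-35],"roll": 0},{"dp": [6,8,-44],"roll": 0},{"dp": [6,8,-48],"roll": 0},{"dp": [6,8,-49],"roll": 0},{"dp": [6,8,-49],"roll": 0},{"dp": [6,8,-49],"roll": 0}]'

```text
time_s: 4.45
position: [0.6734, 0.032, 0.219]
orientation: [0.992, 0.125, 0.0, 0.0]
wrist_force: [-0.7, -0.1, -0.5]
grip_width: 0.0263
grip_force: 59.5
```

send_rows --commands '[{"dp": [0,0,0],"roll": 0},{"dp": [0,0,0],"roll": 0},{"dp": [0,0,0],"roll": 0},{"dp": [0,0,0],"roll": 0},{"dp": [0,0,0],"roll": 0},{"dp": [0,0,0],"roll": 0},{"dp": [0,0,30],"roll": 0},{"dp": [0,0,65],"roll": 0},{"dp": [0,0,100],"roll": 0},{"dp": [0,0,100],"roll": 0}]' --jaw 1

```text
time_s: 5.28
position: [0.6757, 0.0328, 0.3268]
orientation: [0.992, 0.125, 0.006, 0.0]
wrist_force: [1.4, 1.2, 0.5]
grip_width: 0.0848
grip_force: 0.0
```

Run:
```python
from h import *
f=grab('wrist',3); save(f,'w3',s=1.5); print(sense()['position'],knob(f,(.673,.033)))
```

```text
[0.67476318 0.03261376 0.3236432 ] (array([0.6725, 0.0316, 0.0784]), 1329, array([0.027, 0.028, 0.023]))
```

View pics/w3.png

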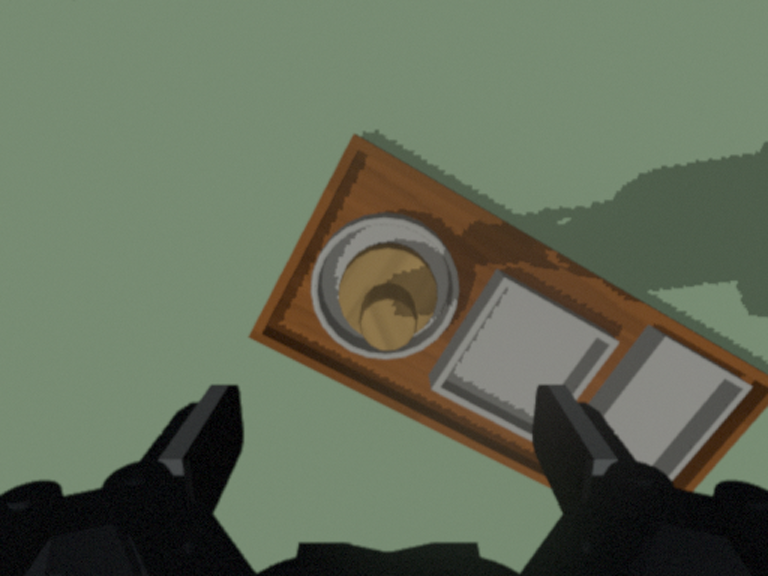

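The round stamp stands centred in the round dish (knob at (388,318)), and its top is 10 mm higher than it was on the desk, so it is seated. Square dish corners are at (497,271), (620,343) and (432,385). Oblong dish corners are at (652,326) and (752,385).

```bash
cat >> h.py <<'E'
def rays(f,pts,z):
    K=f['camera_matrix'];M=R.from_quat(f['orientation']).as_matrix();o=[]
    for u,v in pts:
        d=M@np.array([(u/1.5-K[0,2])/K[0,0],(v/1.5-K[1,2])/K[1,1],1]);o.append((f['xyz']+d*(z-f['xyz'][2])/d[2])[:2])
    return np.array(o)
E
python3 - <<'E'
from h import *
f=dict(np.load('wrist_3.npz'))
c=rays(f,[(497,271),(620,343),(432,385),(652,326),(752,385)],.026);print(c.round(4))
print('S',(c[1]+c[2])/2,'side',np.linalg.norm(c[1]-c[0]),'ang',np.degrees(np.arctan2(*(c[0]-c[1])[::-1])))
m=(c[3]+c[4])/2; print('O',m-.056*np.array([.966,-.259]),np.linalg.norm(c[3]-c[4]))
print('R',rays(f,[(313,285),(458,285),(386,214),(386,358)],.026).round(4))
E
```

```text
[[ 0.6996 -0.0244]
 [ 0.676  -0.1074]
 [ 0.6228 -0.0084]
 [ 0.6904 -0.1213]
 [ 0.6701 -0.1944]]
S [ 0.64938111 -0.05787557] side 0.08626825246164455 ang 74.12180979566078
O [ 0.62614822 -0.14334232] 0.07589626214910501
R [[ 0.6663  0.0734]
 [ 0.6864 -0.0056]
 [ 0.715   0.0435]
 [ 0.6331  0.0226]]
```

send_rows --commands '[{"dp": [-40,-2,0],"roll": 0},{"dp": [-80,-4,0],"roll": 0},{"dp": [-120,-6,0],"roll": 0},{"dp": [-160,-8,0],"roll": 0},{"dp": [-200,-10,0],"roll": 0},{"dp": [-236,-12,0],"roll": 0},{"dp": [-236,-12,0],"roll": 0},{"dp": [-236,-12,0],"roll": 0}]'

```text
time_s: 6.0
position: [0.4356, 0.02, 0.3184]
orientation: [0.992, 0.125, -0.001, 0.0]
wrist_force: [0.7, -0.0, 1.5]
grip_width: 0.0856
grip_force: 0.0
```

Run:
```python
from h import *
f=grab('wrist',4); s=sense(); save(f,'w4',s=1.5);print(s['position'],np.round(s['joint_positions'],2)); print(knob(f,(.437,.021)),rect(seg(world(f),f['color'],(.437,.021),.05,.012,.026)))
```

```text
[0.43728716 0.02023253 0.31878352] [ 0.11  0.26 -0.26  2.16  0.1   0.73 -1.54]
(array([0.4371, 0.02  , 0.0686]), 1194, array([0.026, 0.027, 0.013])) c=(436.7,19.9) 50x50 long-side angle -44.8 n=2141
```

View pics/w4.png

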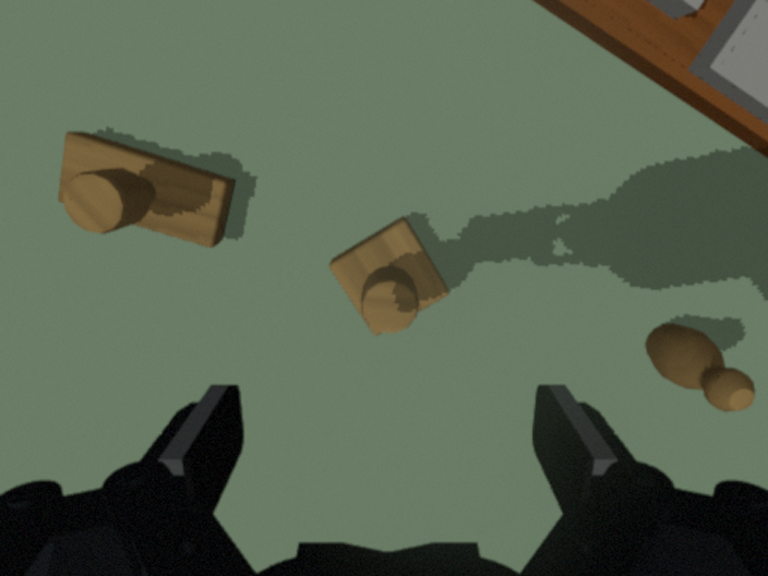

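The square stamp's knob is at (390,303), with the plate turned 45°. The oblong stamp is at left and the skittle at right, both clear of the fingers.

send_rows --commands '[{"dp": [0,-1,-40],"roll": 0},{"dp": [0,-1,-80],"roll": 0},{"dp": [0,-1,-103],"roll": 0},{"dp": [0,-1,-110],"roll": 0},{"dp": [0,-1,-110],"roll": 0},{"dp": [0,-1,-110],"roll": 0}]'

```text
time_s: 6.55
position: [0.4384, 0.0196, 0.2089]
orientation: [0.992, 0.125, 0.0, -0.0]
wrist_force: [0.5, 0.3, 0.8]
grip_width: 0.0854
grip_force: 0.0
```

send_rows --commands '[{"dp": [0,0,0],"roll": 0},{"dp": [0,0,0],"roll": 0},{"dp": [0,0,0],"roll": 0},{"dp": [0,0,0],"roll": 0},{"dp": [0,0,0],"roll": 0},{"dp": [0,0,0],"roll": 0},{"dp": [0,0,0],"roll": 0},{"dp": [0,0,0],"roll": 0},{"dp": [0,0,30],"roll": 0},{"dp": [0,0,60],"roll": 0},{"dp": [0,0,90],"roll": 0},{"dp": [0,0,100],"roll": 0}]' --jaw 0

```text
time_s: 7.55
position: [0.4382, 0.0195, 0.3123]
orientation: [0.992, 0.125, 0.003, 0.0]
wrist_force: [1.0, -0.6, -1.0]
grip_width: 0.0261
grip_force: 59.3
```

send_rows --commands '[{"dp": [38,-14,0],"roll": 0.12},{"dp": [76,-28,0],"roll": 0.24},{"dp": [114,-42,0],"roll": 0.36},{"dp": [152,-56,0],"roll": 0.46},{"dp": [190,-70,0],"roll": 0.52},{"dp": [212,-77,0],"roll": 0.52},{"dp": [212,-77,-20],"roll": 0.52},{"dp": [212,-77,-45],"roll": 0.52},{"dp": [212,-77,-45],"roll": 0.52},{"dp": [212,-77,-45],"roll": 0.52}]'

```text
time_s: 8.38
position: [0.6484, -0.0576, 0.2618]
orientation: [0.927, 0.376, -0.002, -0.001]
wrist_force: [-1.0, 1.0, -0.5]
grip_width: 0.0265
grip_force: 59.2
```

Run:
```python
from h import *
f=grab('wrist',5); s=sense(); save(f,'w5',s=1.5);print(s['position'],s['orientation'])
```

```text
[ 0.64905918 -0.05750369  0.26355508] [ 9.26606688e-01  3.76031538e-01 -5.01246670e-04 -2.78972649e-04]
```

View pics/w5.png

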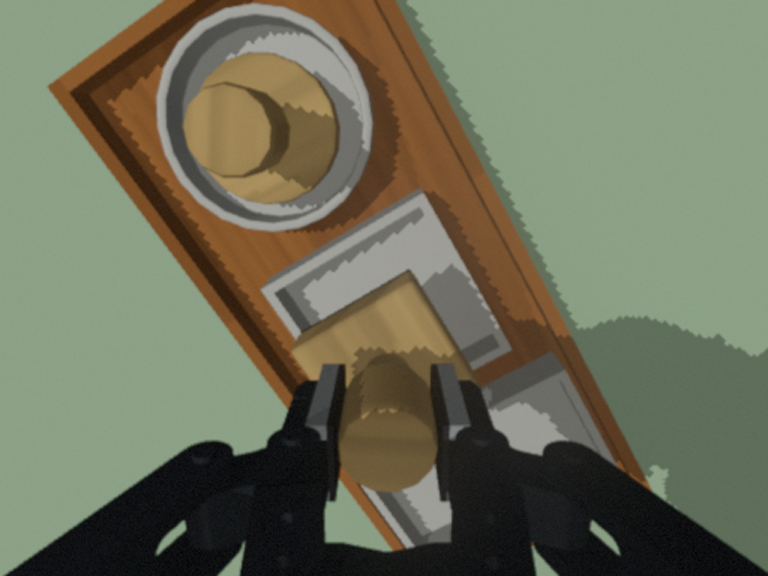

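The square plate, with its far corner at (412,272), is parallel to the square dish, whose corners are at (422,192), (262,288) and (510,345). It can go straight down.

send_rows --commands '[{"dp": [0,0,-20],"roll": 0},{"dp": [0,0,-34],"roll": 0},{"dp": [0,0,-41],"roll": 0},{"dp": [0,0,-45],"roll": 0},{"dp": [0,0,-45],"roll": 0},{"dp": [0,0,-45],"roll": 0}]'

```text
time_s: 8.93
position: [0.6495, -0.0576, 0.2197]
orientation: [0.927, 0.376, 0.0, 0.0]
wrist_force: [-0.2, 0.4, 3.0]
grip_width: 0.0265
grip_force: 59.6
```

send_rows --commands '[{"dp": [0,0,0],"roll": 0},{"dp": [0,0,0],"roll": 0},{"dp": [0,0,0],"roll": 0},{"dp": [0,0,0],"roll": 0},{"dp": [0,0,0],"roll": 0},{"dp": [0,0,0],"roll": 0},{"dp": [0,0,30],"roll": 0},{"dp": [0,0,65],"roll": 0},{"dp": [0,0,100],"roll": 0},{"dp": [0,0,100],"roll": 0}]' --jaw 1

```text
time_s: 9.77
position: [0.6517, -0.0574, 0.3264]
orientation: [0.927, 0.376, 0.006, 0.003]
wrist_force: [2.1, -0.4, 0.8]
grip_width: 0.0856
grip_force: 0.0
```

Run:
```python
from h import *
f=grab('wrist',6); save(f,'w6',s=1.5); print(sense()['position'],knob(f,(.649,-.0575)),rect(seg(world(f),f['color'],(.649,-.0575),.034,.022,.036)))
```

```text
[ 0.65075866 -0.05750869  0.32336315] (array([ 0.649 , -0.0585,  0.0783]), 1338, array([0.028, 0.028, 0.023])) c=(649.0,-58.3) 50x50 long-side angle -14.5 n=2187
```

View pics/w6.png

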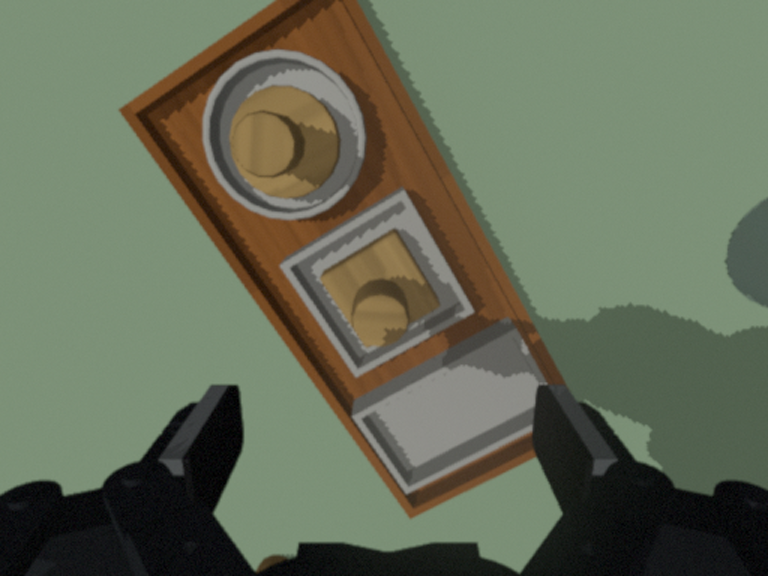

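The square stamp is seated in its dish (knob at (380,318), plate aligned). The oblong dish corners are at (352,410), (510,320) and (407,490).

send_rows --commands '[{"dp": [-25,28,0],"roll": 0},{"dp": [-50,56,0],"roll": 0},{"dp": [-75,84,0],"roll": 0},{"dp": [-100,112,0],"roll": 0},{"dp": [-125,140,0],"roll": 0},{"dp": [-150,168,0],"roll": 0},{"dp": [-175,195,0],"roll": 0},{"dp": [-199,218,0],"roll": 0},{"dp": [-199,218,0],"roll": 0},{"dp": [-199,218,0],"roll": 0}]'

```text
time_s: 10.65
position: [0.4489, 0.1616, 0.3183]
orientation: [0.926, 0.378, -0.001, -0.0]
wrist_force: [0.8, -0.9, -0.1]
grip_width: 0.0854
grip_force: 0.0
```

Run:
```python
from h import *
g=dict(np.load('wrist_6.npz')); c=rays(g,[(352,410),(510,320),(407,490)],.026); print('O',(c[1]+c[2])/2,np.degrees(np.arctan2(*(c[1]-c[0])[::-1])),np.linalg.norm(np.diff(c,axis=0),axis=1))
f=grab('wrist',7); s=sense(); print(s['position'],np.round(s['joint_positions'],2)); print(knob(f,(.45,.161)),rect(seg(world(f),f['color'],(.45,.161),.06,.012,.026)))
```

```text
O [ 0.62567241 -0.14466149] -13.724596825261209 [0.10877886 0.12975617]
[0.45005044 0.1604268  0.31833881] [-0.06  0.34 -0.41  2.07  0.19  0.77 -1.39]
(array([0.4515, 0.1588, 0.0685]), 1198, array([0.027, 0.027, 0.013])) c=(451.3,158.8) 83x38 long-side angle 86.8 n=3163
```

send_rows --commands '[{"dp": [1,-2,-40],"roll": 0},{"dp": [1,-2,-80],"roll": 0},{"dp": [1,-2,-103],"roll": 0},{"dp": [1,-2,-110],"roll": 0},{"dp": [1,-2,-110],"roll": 0},{"dp": [1,-2,-110],"roll": 0}]'

```text
time_s: 11.2
position: [0.4521, 0.158, 0.209]
orientation: [0.927, 0.375, 0.0, 0.0]
wrist_force: [-0.1, -0.5, 0.6]
grip_width: 0.0852
grip_force: 0.0
```

send_rows --commands '[{"dp": [0,0,0],"roll": 0},{"dp": [0,0,0],"roll": 0},{"dp": [0,0,0],"roll": 0},{"dp": [0,0,0],"roll": 0},{"dp": [0,0,0],"roll": 0},{"dp": [0,0,0],"roll": 0},{"dp": [0,0,0],"roll": 0},{"dp": [0,0,0],"roll": 0},{"dp": [0,0,30],"roll": 0},{"dp": [0,0,60],"roll": 0},{"dp": [0,0,90],"roll": 0},{"dp": [0,0,120],"roll": 0}]' --jaw 0

```text
time_s: 12.2
position: [0.4509, 0.1583, 0.33]
orientation: [0.927, 0.376, -0.0, -0.0]
wrist_force: [0.6, -0.3, -1.2]
grip_width: 0.0268
grip_force: 59.2
```

send_rows --commands '[{"dp": [15,-25,0],"roll": 0.11},{"dp": [30,-50,0],"roll": 0.22},{"dp": [45,-75,0],"roll": 0.33},{"dp": [60,-100,0],"roll": 0.44},{"dp": [75,-127,0],"roll": 0.56},{"dp": [90,-155,0],"roll": 0.67},{"dp": [105,-180,0],"roll": 0.79},{"dp": [120,-207,0],"roll": 0.9},{"dp": [135,-235,0],"roll": 1.02},{"dp": [150,-262,0],"roll": 1.13},{"dp": [165,-287,0],"roll": 1.25},{"dp": [174,-304,0],"roll": 1.36}]'

```text
time_s: 13.2
position: [0.626, -0.1492, 0.3284]
orientation: [0.483, 0.876, -0.0, 0.0]
wrist_force: [-0.2, 0.2, -1.5]
grip_width: 0.0264
grip_force: 59.1
```

send_rows --commands '[{"dp": [0,0,-30],"roll": 0},{"dp": [0,0,-60],"roll": 0},{"dp": [0,0,-65],"roll": 0},{"dp": [0,0,-65],"roll": 0},{"dp": [0,0,-65],"roll": 0}]'

```text
time_s: 13.62
position: [0.6256, -0.1452, 0.2644]
orientation: [0.484, 0.875, 0.0, 0.0]
wrist_force: [-0.2, 0.1, 0.2]
grip_width: 0.0264
grip_force: 59.2
```

Run:
```python
from h import *
f=grab('wrist',8); s=sense(); save(f,'w8',s=1.5);print(s['position'],s['orientation'])
W=world(f); print(rect(seg(W,f['color'],(.625,-.145),.06,.068,.088)))
```

```text
[ 0.62596585 -0.14513062  0.26538319] [4.83832990e-01 8.75159570e-01 4.40305209e-04 1.08185124e-03]
c=(627.3,-145.7) 83x38 long-side angle -15.1 n=5896
```

View pics/w8.png

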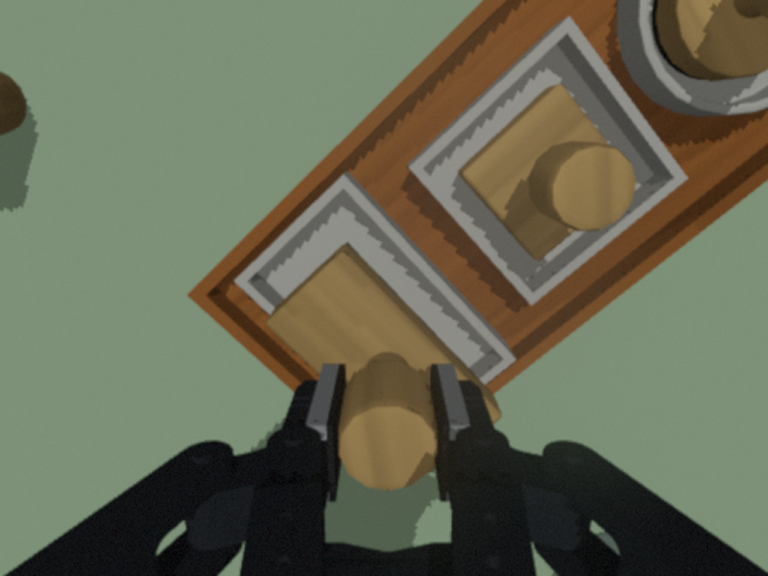

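Run:
```python
from h import *
f=dict(np.load('wrist_8.npz')); c=rays(f,[(235,282),(347,173),(516,360)],.026);print((c[0]+c[2])/2,np.linalg.norm(np.diff(c,axis=0),axis=1))
```

```text
[ 0.62500151 -0.14849299] [0.06758735 0.11185765]
```

The oblong plate is parallel to its dish (corners (235,282), (347,173), (516,360)) and needs a shift of about (-1,-3) mm.

send_rows --commands '[{"dp": [-1,-3,-15],"roll": 0},{"dp": [-1,-3,-30],"roll": 0},{"dp": [-1,-3,-40],"roll": 0},{"dp": [-1,-3,-45],"roll": 0},{"dp": [-1,-3,-45],"roll": 0},{"dp": [-1,-3,-45],"roll": 0}]'

```text
time_s: 14.17
position: [0.6241, -0.1487, 0.2188]
orientation: [0.484, 0.875, -0.001, -0.0]
wrist_force: [-3.5, -0.8, 6.1]
grip_width: 0.0264
grip_force: 61.2
```

send_rows --commands '[{"dp": [0,0,0],"roll": 0},{"dp": [0,0,0],"roll": 0},{"dp": [0,0,0],"roll": 0},{"dp": [0,0,0],"roll": 0},{"dp": [0,0,0],"roll": 0},{"dp": [0,0,0],"roll": 0},{"dp": [0,0,30],"roll": 0},{"dp": [0,0,65],"roll": 0},{"dp": [0,0,100],"roll": 0},{"dp": [0,0,120],"roll": 0},{"dp": [0,0,120],"roll": 0}]' --jaw 1

```text
time_s: 15.08
position: [0.6259, -0.1484, 0.3443]
orientation: [0.484, 0.875, 0.001, 0.004]
wrist_force: [1.0, 1.4, 0.6]
grip_width: 0.0854
grip_force: 0.0
```

Run:
```python
from h import *
f=grab('wrist',9); save(f,'w9',s=1.5); print(sense()['position'])
for c in ((.625,-.148),(.649,-.0575),(.673,.033)): print(knob(f,c))
print(rect(seg(world(f),f['color'],(.625,-.148),.048,.024,.036)))
g=grab('scene',9); 
for c in ((.436,-.157),(.523,.308)): print(knob(g,c))
```

```text
[ 0.62503081 -0.14858646  0.34157608]
(array([ 0.6261, -0.1495,  0.0784]), 1168, array([0.027, 0.027, 0.023]))
(array([ 0.6479, -0.0585,  0.0786]), 1434, array([0.027, 0.027, 0.023]))
(array([0.6713, 0.028 , 0.0791]), 1378, array([0.026, 0.021, 0.024]))
c=(626.3,-149.7) 84x38 long-side angle -15.0 n=2955
(array([ 0.4377, -0.155 ,  0.0727]), 23, array([0.019, 0.02 , 0.017]))
(array([0.5209, 0.3085, 0.0711]), 16, array([0.013, 0.011, 0.015]))
```

View pics/w9.png

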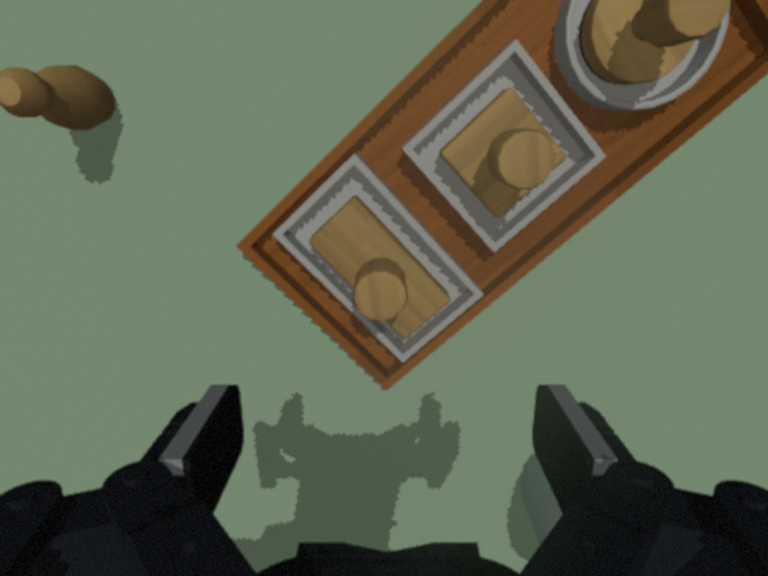

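All three stamps stand seated in their own dishes: oblong at (380,290), square at (525,158) and round at (650,30). The skittle and ring post have not moved, and the gripper is open and clear.

```bash
python3 -c "
from h import *
print(hand_in())"
```

```text
the job is handed in; nothing more can be done
None
```

The job is handed in: the last pictures show all three stamps upright and centred in their matching dishes, with the skittle and ring post where they started; the hand-in itself returned no verdict.

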